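# Scan in a component reel with the clamped barcode scanner

## Task

A boxed component reel stands in front of the barcode scanner that is clamped on its side on the electronics bench. Squeeze the scanner's yellow trigger fully home against its grip, keep it squeezed for about a second, then let go so that it springs back out. Do not squeeze the blue glue gun's trigger in the other cradle, and do not shift the reel box.

Things in the scene. Friction and masses are not known exactly. Their poses are not given: they have to be found in the camera images.
- scanner: Dark grey pistol-shaped scanner, yellow nose, fixed on its side in a cradle. Origin: on the bench below mid-grip; z up, x = aim, head at +y. In mm: grip x -15 to 15, y -56 to 52, z 54 to 86; head x -48 to 86, y 40 to 110, top z 95. Squeeze from above: fingers close along x at y 0, z 70, jaws centred at x 4. Fingers have free room y -30 to 35, down to the base plate (top z 12, bolts to 16).
- scan_trigger (a joint): Scanner's yellow trigger in front (+x) of its grip, z 58 to 86 mm, upright hinge at x 20, y 39 in the scanner's frame. 0 = sprung out: front face at x 38 at y 0 (35 at y 9, 41 at y -9); 0.35 rad = home: front at x 24, so 39 mm from grip back to trigger front (53 to 56 at rest). Takes about 1 N to start, 5 N fully home at y 0; springs back when released.
- glue_trigger (a joint): Black trigger of the bystander: a blue glue gun with orange collar and brass nozzle, fixed in a cradle of the same make; same trigger size and spring, 0 rad = sprung out. Gun at most 100 mm high. It stands on the other side (left or right) of the robot's x axis, at least 0.3 m from the scanner's origin.
- reel_center (a point): Centre (half-way up) of the brown carton with the reel, 36 x 110 x 110 mm high, about 300 g, loose, standing on the bench about 80 mm in front of the scanner's window, its bar label towards it. It stays where it is.
There are look-alikes about, which are no part of the job. What is shaped like the scanner but brown is not meant.

How it is judged:
On the way, in this order (a step that is already met when the one before it is completed fails the run):
1. the scanner's trigger is squeezed home (at least 0.25 of its 0.35 rad) and kept there for half a second (value of joint scan_trigger above 0.25 rad), for 0.5 s.
2. the trigger is let go and has sprung back out (value of joint scan_trigger below 0.05 rad), for 0.2 s.
At the end, for the whole second after the job is handed in: The scanner's trigger has been squeezed and is back out (below 0.05 rad), the glue gun's trigger is out (below 0.05 rad), and the reel box stands within 20 mm of where it was (value of joint each of scan_trigger, glue_trigger below 0.05 rad and distance of reel_center from where it was at the start of the episode below 0.02 m); the robot touches nothing.
It fails at once if the glue gun's trigger is squeezed (over 0.12 rad) (value of joint glue_trigger above 0.12 rad).
It fails at once if the reel box is shifted by more than 20 mm (distance of reel_center from where it was at the start of the episode above 0.02 m).
It also fails if it takes over 38 s, if anything falls off the work surface, if the arm or the gripper's body presses on something with over 40 N, if the wrist force passes 120 N, or if a joint passes its speed limit or range.

## Robot

A 6-joint arm with a two-finger parallel gripper is mounted at the origin on the work surface. World frame = base frame: x ahead of the robot, y to its left, z up, the work surface at z = 0. Lengths are in m, angles in rad, forces in N, time in s.
With the tool pointing down it reaches from about 0.375 to 0.975 m from the base axis. Payload 3.8 kg.
Tool frame: the origin (TCP) lies on the centre line of the jaws, within the pads' length; the fingertips stand 11 mm ahead of it and the grasp point (between the pads) lies 8 mm behind it (env.tip_reach is the distance from the TCP to the fingertips, in m); y points along the fingers, z is the direction in which the jaws open and shut, and the axes are right-handed (so a half turn about y gives the same grasp; the last joint's range is limited). The gripper opens to 88 mm and grips with 3 to 60 N. Pads are 18 mm wide; open, the fingers measure 123 mm over their backs; the gripper's body (75 mm by 187 mm) begins 45 mm behind the grasp point.
Start: joints at [-1.18, 0.264, 1.604, -0, 1.274, -0.037], TCP at [0.28, -0.614, 0.25] pointing down, gripper open.
Joint ranges: [-2.63, 2.63], [-0.94, 2.18], [0.31, 2.57], [-1.31, 4.45], [0, 2.66], [-2.55, 2.55]. Speed limits (rad/s): [2.57, 2.57, 3.14, 3.14, 3.14, 3.14].

## Interface

Orientations are given as a rotation vector (axis times angle).
In Python, from bench import env gives the robot as it stands.
- The arm moves only by the tool move_arm, never from a script. Its argument "deltas" is a list of rows, each a list of 7 numbers: the turn, a rotation vector about the tool's x, y, z in rad, then the shift along the tool's x, y, z in m, then the gripper's target within -1 to 1 (fully open at 1, half-way at 0, shut at -1). In form: [[ax, ay, az, x, y, z, gripper], ...]. A call has 1 to 12 rows; each row is the pose to reach, as a shift and turn from the pose measured when the call began, along the tool's axes at that moment; what a row does not reach only later rows make up. A row lasts 1/8 s, in which the tool goes at most 62.5 mm and 10.7 degrees, less where a joint would pass 70% of its speed; a pose out of reach is approached as far as the arm can. A call with a gripper value outside its range is refused whole. The fingers move at their own pace and stop on an object; "squeeze" is the grip in N (left out, the last holds). Time passes only in rows, so rows that repeat a pose let the fingers close. It gives the time, the measured TCP pose, the force and the opening at its end, in the units of the state.
- env.read_state(): the state, without advancing time (a new reading comes with each control period).
- env.capture(name): name is "side" or "top" or "wrist"; returns a dict with "img" (480x640x3 uint8, red, green, blue), "depth" (480x640 float32, m along the optical axis (not along the pixel's ray), 0 where there is no reading), "fx", "fy", "cx", "cy" (pixels), "k1" (the pictures are not rectified: a ray, as slopes to the right and down, at radius r is drawn at 1 + k1 r^2 times it, then the intrinsics apply), "xyz" and "rotation" of the camera in the world. Camera axes: x right, y down, z forward; pixel columns grow to the right and rows downward; lengths in m; the calibration is good to about 2 mm. A picture is of the moment at which its call begins.
- env.close_job(): hands the job in, once; it reports no verdict.
The state is a dict: "clock": time; "q": joint angles; "qvel": joint speeds; "tau": joint torques, N m; "position": TCP position; "orientation": TCP orientation; "force": force on the tool from outside, world axes, zero at the start; "moment": the same for the moment, N m; "opening": opening from 0.0 (shut) to 1.0 (fully open).
Only numpy, scipy, OpenCV 4.12 (cv2) and the standard library are available. Lean on these libraries where they do the work, as an engineer would, in place of code of your own. Each camera call takes 0.05 s, during which the arm holds its last target. There are 200 camera calls.

## Working session

There is one attempt and no reset: what is moved stays moved. The work goes in short steps, Python scripts to look and compute and a tool call to move; the robot and the scene stay as the last step left them, time stands still between calls to the robot, and variables do not carry over. Pictures are saved under pics/ and viewed, about 8 in all and at most 12, crops included, and the job is handed in when it is done.

Besides the shell and the picture viewer there is one more tool, called after "Emit:" as a command line: name --pt "numbers of a row" for each row, then --argument value for the rest. move_arm: Moves the arm, as the interface text tells. Its arguments: {"type":"object","properties":{"deltas":{"type":"array","items":{"type":"array","items":{"type":"number"}}},"squeeze":{"type":"number"}},"required":["deltas"]}

```bash
mkdir -p pics; cat > h.py <<'E'
import numpy as np, cv2, pickle
from bench import env
from scipy.spatial.transform import Rotation as R
def cap(n):
    c=env.capture(n); pickle.dump(c,open(f'pics/{n}.pkl','wb')); return c
def load(n): return pickle.load(open(f'pics/{n}.pkl','rb'))
def rot(c):
    r=np.array(c['rotation'],float); return r if r.shape==(3,3) else R.from_rotvec(r).as_matrix()
def cloud(c):
    K=np.array([[c['fx'],0,c['cx']],[0,c['fy'],c['cy']],[0,0,1]],float)
    v,u=np.mgrid[0:480,0:640]
    p=np.stack([u.ravel(),v.ravel()],1).astype(np.float64)[:,None]
    s=cv2.undistortPoints(p,K,np.array([c['k1'],0,0,0.]))[:,0]
    d=c['depth'].ravel()[:,None]
    P=np.hstack([s*d,d])@rot(c).T+np.array(c['xyz'])
    P[d[:,0]==0]=np.nan
    return P.reshape(480,640,3)
E
python3 - <<'E'
from h import *
a=[cap(n) for n in ('top','side')]
for c in a: print(c['xyz'],c['rotation'],c['k1'],c['fx'])
for n,c in zip(('top','side'),a): cv2.imwrite(f'pics/{n}1.png',c['img'][:,:,::-1])
print(env.read_state())
E
```

```text
[0.42097103 0.04412472 0.950394  ] [-2.14104892  2.05602088 -0.22842452] -0.06923509921191726 531.3132437529689
[0.34949032 0.70627658 0.76411755] [-0.52555564  2.71681994 -1.12041272] 0.006102248503753396 513.0704743020422
{'clock': 0.1, 'q': array([-1.17991590e+00,  2.64650822e-01,  1.60524438e+00,  9.56291571e-06,
        1.27367748e+00, -3.69233449e-02]), 'qvel': array([-0.00165953, -0.00104947, -0.00090846, -0.00084638, -0.0005009 ,
        0.00103695]), 'tau': array([ 3.00675811e-04, -5.03616178e+01, -3.58072221e+01,  7.31173041e-02,
        2.33826810e-02, -5.36618370e-05]), 'position': array([ 0.27979092, -0.61360317,  0.24852691]), 'orientation': array([-0.43158034,  1.98719628, -1.98323338]), 'force': array([ 0.7029147 , -0.2416158 ,  0.03995394]), 'moment': array([-0.02068722, -0.01604351, -0.01725771]), 'opening': 1.00130750827625}
```

View pics/top1.png

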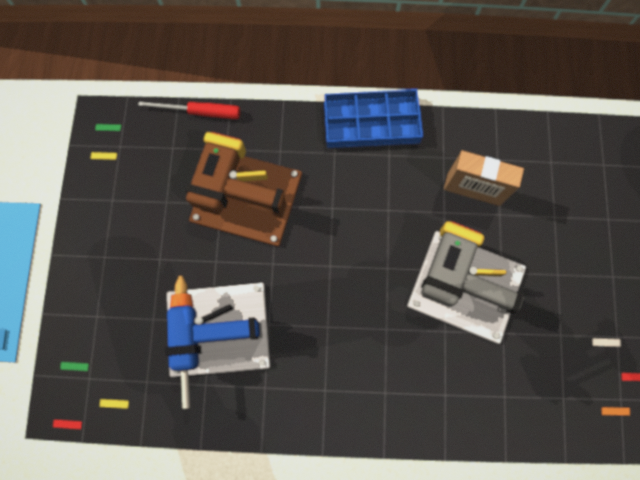

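View pics/side1.png

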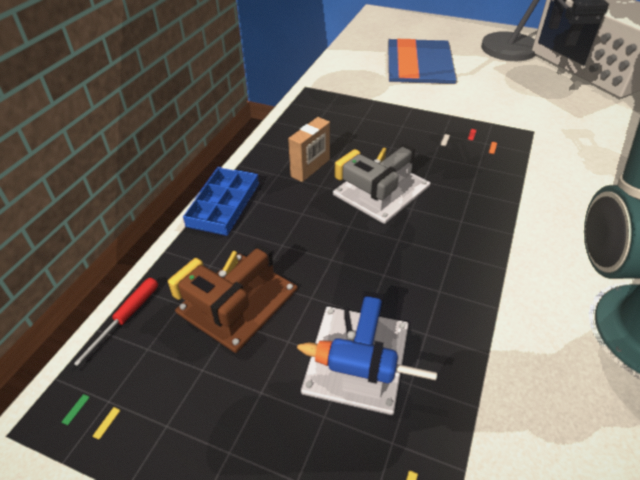

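Top view: the grey scanner with the yellow nose is at px (465,270). Its trigger is at (488,272) and the carton in front at (485,180). The look-alikes are the brown scanner shape at (240,190) and the blue glue gun at (210,330). The grey one fits: dark grey, yellow nose, carton in front, and on the other side of the x axis from the gun. Next I'll confirm it in a crop and measure it.

```bash
python3 - <<'E'
from h import *
c=load('top'); P=cloud(c); img=c['img']
for n,(u,v) in dict(grip=(495,289),gripend=(512,295),head=(447,265),trig=(488,272),trigtip=(502,272),nose=(462,233),mat=(560,300),box=(490,165),gun=(235,330),plate=(440,305)).items(): print(n,P[v,u].round(3))
# metric ortho at z=86 plane, grey/yellow pts with z>0.05
sub=P[215:350,400:535].reshape(-1,3); col=img[215:350,400:535].reshape(-1,3)
ok=(sub[:,2]>0.05)
s=sub[ok]; print('n',len(s), s.min(0),s.max(0), np.percentile(s[:,2],[5,25,50,75,95]))
cr=cv2.resize(img[150:350,390:550],None,fx=3,fy=3,interpolation=cv2.INTER_CUBIC)[:,:,::-1]
# height image beside
h=np.nan_to_num(P[150:350,390:550,2]); h=cv2.applyColorMap(np.clip(h/0.12*255,0,255).astype(np.uint8),cv2.COLORMAP_JET)
h=cv2.resize(h,None,fx=2,fy=3,interpolation=cv2.INTER_NEAREST)[:, :320]
cv2.imwrite('pics/crop1.png',np.hstack([cr,h]))
E
```

```text
grip [ 0.557 -0.223  0.083]
gripend [ 0.547 -0.251  0.084]
head [ 0.592 -0.142  0.09 ]
trig [ 0.584 -0.212  0.085]
trigtip [ 0.585 -0.236  0.084]
nose [ 0.647 -0.167  0.093]
mat [ 0.554 -0.369 -0.002]
box [ 0.764 -0.213  0.11 ]
gun [0.473 0.201 0.082]
plate [ 0.535 -0.146  0.012]
n 4645 [ 0.52097217 -0.27112526  0.0506531 ] [ 0.66967653 -0.10455802  0.09677835] [0.06815385 0.08385049 0.08842614 0.0909287  0.09319054]
```

View pics/crop1.png

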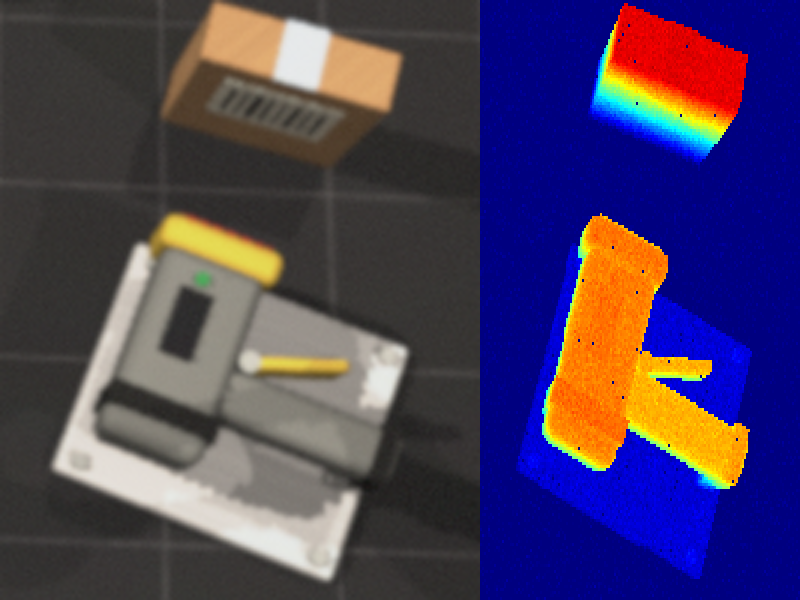

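The crop confirms the grey scanner: hinge pin at crop (250,362), trigger lying to its right, grip below the trigger ending near (375,450). Now I'll fit its pose.

```bash
cat > fit.py <<'E'
from h import *
from scipy.optimize import minimize
def gripfit(P,img,x0,zmin=.07):
    m=(P[...,2]>zmin)&(P[...,2]<.1); p=P[m]; col=img[m].astype(int)
    yel=(col[:,0]-col[:,2]>60)
    def loc(t,q): 
        d=q[:,:2]-t[:2]; c,s=np.cos(t[2]),np.sin(t[2]); return np.c_[c*d[:,0]+s*d[:,1],-s*d[:,0]+c*d[:,1]]
    t=np.array(x0,float)
    for it in range(8):
        l=loc(t,p); g=(~yel)&(l[:,1]<30)&(l[:,1]>-48)&(abs(l[:,0])<.022)
        g=(~yel)&(l[:,1]<.030)&(l[:,1]>-.045)&(abs(l[:,0])<.022)
        # edges in 5 mm slices of y
        E=[]
        for y in np.arange(-.045,.03,.005):
            k=g&(l[:,1]>=y)&(l[:,1]<y+.005)
            if k.sum()>8: E.append([y+.0025,l[k,0].min(),l[k,0].max()])
        E=np.array(E); mid=(E[:,1]+E[:,2])/2
        a,b=np.polyfit(E[:,0],mid,1)
        k=(~yel)&(abs(l[:,0])<.012)&(l[:,1]<0); yend=l[k,1].min()
        hd=(l[:,1]>.03)&(abs(l[:,0])<.1); ymax=np.percentile(l[hd,1],99.5)
        dx,dy=b,yend+.056
        c,s=np.cos(t[2]),np.sin(t[2])
        t=t+[c*dx-s*dy,s*dx+c*dy,-np.arctan(a)]
    l=loc(t,p)
    print('pose',t.round(4),'deg',np.degrees(t[2]).round(1),'width',(E[:,2]-E[:,1]).round(4),'yend',yend.round(4))
    hb=l[(l[:,1]>.06)&(l[:,1]<.1)]; print('head x',np.percentile(hb[:,0],[.5,99.5]),'ymax',ymax)
    tr=l[yel&(l[:,0]>.01)&(l[:,0]<.05)&(l[:,1]<.03)&(l[:,1]>-.06)]
    for y in (-.02,-.009,0,.009):
        k=abs(tr[:,1]-y)<.003
        if k.any(): print('trig y',y,tr[k,0].min().round(4),tr[k,0].max().round(4))
    return t
E
python3 - <<'E'
from fit import *
c=load('top'); P=cloud(c); P[:,:400]=np.nan; P[:215]=np.nan
t=gripfit(P,c['img'],[.565,-.205,-.35])
s=env.read_state(); Rt=R.from_rotvec(s['orientation']).as_matrix(); print(Rt.round(3), s['position'])
E
```

```text
pose [ 0.554  -0.2163 -0.3774] deg -21.6 width [0.0327 0.0285 0.0306 0.03   0.0303 0.0297 0.0301 0.0304 0.0292 0.0305
 0.0293 0.0311 0.031  0.0374 0.0307] yend -0.056
head x [-0.04968378  0.0834676 ] ymax 0.11102544737875465
trig y -0.009 0.0328 0.0414
trig y 0 0.0298 0.0386
trig y 0.009 0.026 0.0361
[[-0.91  -0.001  0.415]
 [-0.415  0.002 -0.91 ]
 [-0.    -1.    -0.002]] [ 0.27979092 -0.61360317  0.24852691]
```

The fit agrees with the given sizes: 30 mm grip, head x -50 to 83, head y to 111, trigger front at 38 mm. I'll move above the scanner and turn -0.766 about tool y.

Emit:
move_arm --pt "0 -0.077 0 -0.042 0 -0.024 1" --pt "0 -0.153 0 -0.083 0 -0.049 1" --pt "0 -0.23 0 -0.125 0 -0.073 1" --pt "0 -0.306 0 -0.167 0 -0.098 1" --pt "0 -0.383 0 -0.208 0 -0.122 1" --pt "0 -0.46 0 -0.25 0 -0.147 1" --pt "0 -0.536 0 -0.292 0 -0.171 1" --pt "0 -0.613 0 -0.334 0 -0.196 1" --pt "0 -0.69 0 -0.375 0 -0.22 1" --pt "0 -0.766 0 -0.417 0 -0.245 1" --pt "0 -0.766 0 -0.417 0.02 -0.245 1" --pt "0 -0.766 0 -0.417 0.02 -0.245 1" --squeeze 15

```text
clock: 1.6
position: [0.5557, -0.217, 0.2261]
orientation: [-1.01, 1.487, -1.476]
force: [-0.7, 0.4, 0.2]
opening: 0.999
```

```bash
python3 - <<'E'
from fit import *
c=cap('wrist'); P=cloud(c); s=env.read_state(); Rt=R.from_rotvec(s['orientation']).as_matrix()
cv2.imwrite('pics/w1.png',c['img'][:,:,::-1])
print(s['clock'],s['position'],Rt.round(3),s['q'].round(2))
try:
  t=gripfit(P,c['img'],[.554,-.2163,-.3774])
  a=t[2]
except Exception as e: print(e)
for t in ([.554,-.2163,-.3774],t):
  g=np.array([t[0]+.004*np.cos(t[2]),t[1]+.004*np.sin(t[2]),.062])
  print('tool delta',(Rt.T@(g-s['position'])).round(4),'yaw err',t[2]-np.arctan2(Rt[1,2],Rt[0,2]))
E
```

```text
1.65 [ 0.55602793 -0.21776416  0.2271589 ] [[-0.369 -0.004  0.93 ]
 [-0.93   0.003 -0.369]
 [-0.001 -1.    -0.005]] [-0.42  0.14  1.8   0.    1.21 -0.04]
pose [ 0.5551 -0.215  -0.4002] deg -22.9 width [0.0339 0.0295 0.0293 0.0299 0.0297 0.0296 0.0302 0.03   0.0298 0.0289
 0.0295 0.0292 0.0382 0.0374 0.0359] yend -0.056
head x [-0.05046761  0.171081  ] ymax 0.10913027036767989
trig y -0.009 0.0326 0.041
trig y 0 0.0287 0.0385
trig y 0.009 0.0254 0.0345
tool delta [-0.0004  0.1651  0.0024] yaw err 0.00030562871683831316
tool delta [-0.0019  0.1651  0.0029] yaw err -0.02247663549493617
```

View pics/w1.png

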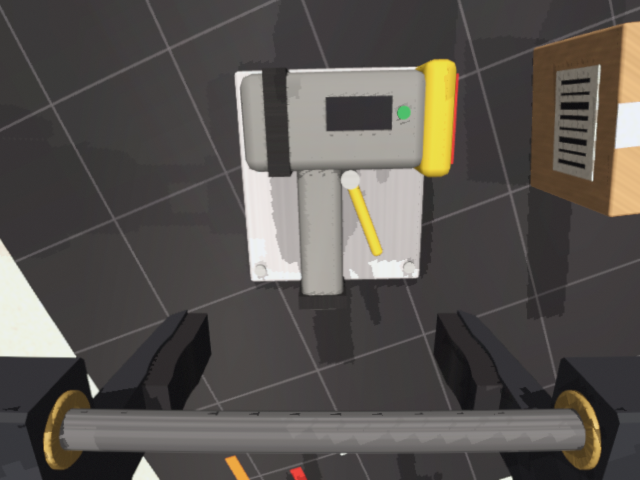

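The wrist picture shows the grip upright at (322,230), the trigger at (365,215) and the open fingers straddling both. The two fits agree within 2 mm, so I'll descend.

Emit:
move_arm --pt "0 0 0 -0.001 0.03 0.0025 1" --pt "0 0 0 -0.001 0.065 0.0025 1" --pt "0 0 0 -0.001 0.1 0.0025 1" --pt "0 0 0 -0.001 0.125 0.0025 1" --pt "0 0 0 -0.001 0.145 0.0025 1" --pt "0 0 0 -0.001 0.165 0.0025 1" --pt "0 0 0 -0.001 0.165 0.0025 1" --pt "0 0 0 -0.001 0.165 0.0025 1"

```text
clock: 2.65
position: [0.5586, -0.2177, 0.0629]
orientation: [-1.008, 1.486, -1.479]
force: [0.7, 1.0, -0.1]
opening: 0.997
```

In place with no contact. Closing with 15 N.

Emit:
move_arm --pt "0 0 0 0 0 0 -1" --pt "0 0 0 0 0 0 -1" --pt "0 0 0 0 0 0 -1" --pt "0 0 0 0 0 0 -1" --pt "0 0 0 0 0 0 -1" --pt "0 0 0 0 0 0 -1" --pt "0 0 0 0 0 0 -1" --pt "0 0 0 0 0 0 -1" --pt "0 0 0 0 0 0 -1" --pt "0 0 0 0 0 0 -1" --squeeze 15

```text
clock: 3.9
position: [0.5579, -0.2178, 0.0633]
orientation: [-1.009, 1.487, -1.478]
force: [-1.9, -1.9, 5.0]
opening: 0.439
```

The opening is 38.6 mm, against 39 mm expected for home. I'll hold another second and read it again before letting go.

Emit:
move_arm --pt "0 0 0 0 0 0 -1" --pt "0 0 0 0 0 0 -1" --pt "0 0 0 0 0 0 -1" --pt "0 0 0 0 0 0 -1" --pt "0 0 0 0 0 0 -1" --pt "0 0 0 0 0 0 -1" --pt "0 0 0 0 0 0 -1" --pt "0 0 0 0 0 0 -1"

```text
clock: 4.9
position: [0.5579, -0.2178, 0.0633]
orientation: [-1.009, 1.487, -1.478]
force: [0.9, -1.5, 3.6]
opening: 0.435
```

```bash
python3 - <<'E'
from h import *
c=cap('wrist'); cv2.imwrite('pics/w2.png',c['img'][:,:,::-1]); s=env.read_state(); print(s['clock'],s['opening'],s['position'],s['force'])
E
```

```text
4.95 0.4322404704423812 [ 0.55787204 -0.21782059  0.06331815] [ 0.3486836  -2.27702154  2.44986961]
```

View pics/w2.png

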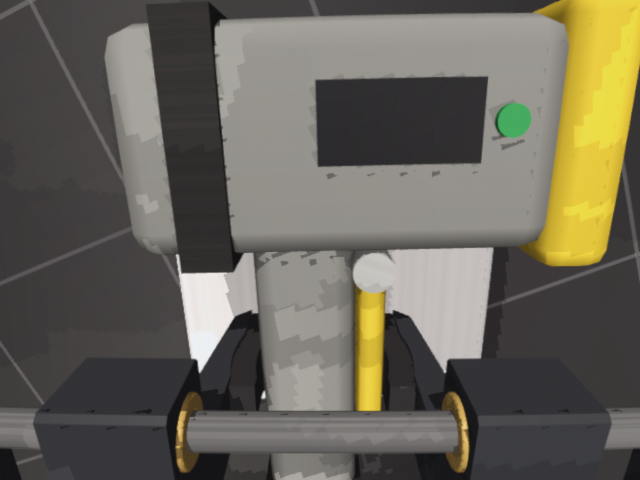

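The trigger at (370,345) lies flat along the grip at (305,345), with both fingers against them, so it is home. Releasing.

Emit:
move_arm --pt "0 0 0 0 0 0 1" --pt "0 0 0 0 0 0 1" --pt "0 0 0 0 0 0 1" --pt "0 0 0 0 0 0 1" --pt "0 0 0 0 0 0 1" --pt "0 0 0 0 0 0 1" --pt "0 0 0 0 0 0 1" --pt "0 0 0 0 0 0 1" --pt "0 0 0 0 0 0 1" --pt "0 0 0 0 0 0 1"

```text
clock: 6.2
position: [0.5579, -0.2178, 0.0634]
orientation: [-1.009, 1.486, -1.478]
force: [0.5, 0.1, -0.7]
opening: 1.001
```

Emit:
move_arm --pt "0 0 0 0 -0.02 0 1" --pt "0 0 0 0 -0.05 0 1" --pt "0 0 0 0 -0.085 0 1" --pt "0 0 0 0 -0.12 0 1" --pt "0 0 0 0 -0.15 0 1" --pt "0 0 0 0 -0.165 0 1" --pt "0 0 0 0 -0.165 0 1" --pt "0 0 0 0 -0.165 0 1"

```text
clock: 7.2
position: [0.5579, -0.2179, 0.227]
orientation: [-1.01, 1.488, -1.477]
force: [-0.1, -0.5, -0.5]
opening: 1.0
```

```bash
python3 - <<'E'
from fit import *
c0=load('top'); c=cap('wrist'); P=cloud(c); s=env.read_state(); print(s['clock'],s['opening'],s['position'],s['force'])
gripfit(P,c['img'],[.554,-.2163,-.3774])
S0=load('side'); S=cap('side'); 
for A in (S0,S):
  Q=cloud(A); m=(Q[...,2]>.02)&(Q[...,2]<.13)&(Q[...,0]>.68)&(Q[...,0]<.85)&(Q[...,1]<-.12)&(Q[...,1]>-.32)
  print('box',m.sum(),np.median(Q[m],0).round(4))
cv2.imwrite('pics/w3.png',c['img'][:,:,::-1])
E
```

```text
7.25 0.9970944150906207 [ 0.55772495 -0.2178052   0.22658951] [0.54997497 0.04066615 0.86294746]
pose [ 0.5548 -0.2146 -0.387 ] deg -22.2 width [0.034  0.0294 0.0301 0.03   0.029  0.0288 0.0294 0.0292 0.0291 0.0296
 0.0295 0.0293 0.0299 0.0376 0.0354] yend -0.056
head x [-0.04889926  0.17196499] ymax 0.10805879120212566
trig y -0.009 0.0325 0.0417
trig y 0 0.0287 0.0385
trig y 0.009 0.025 0.0348
box 1672 [ 0.7488 -0.1935  0.08  ]
box 1656 [ 0.7488 -0.1925  0.0808]
```

View pics/w3.png

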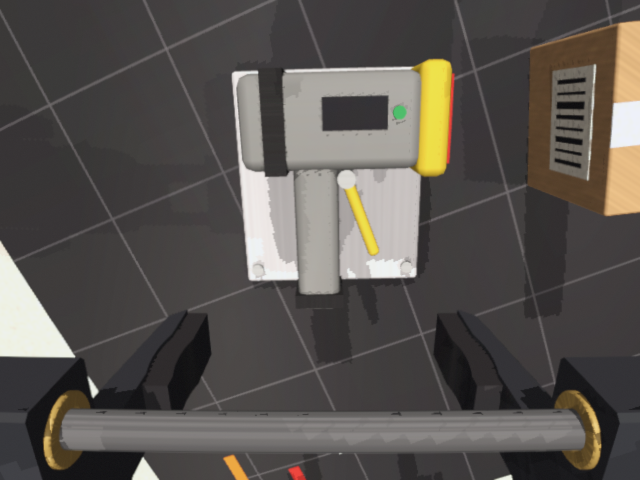

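The trigger at (360,220) is back out at its rest angle and the box at (590,120) has not moved. The arm is clear of everything, so I'll hand in.

```bash
python3 -c "
from bench import env
print(env.close_job())"
```

```text
the job is handed in; nothing more can be done
None
```

I squeezed the grey scanner's yellow trigger home with 15 N and held it there for more than a second. I then let it spring back out, raised the arm clear and handed the job in. The simulator gave no verdict.

- **Squeeze:** the jaws stood 38 to 39 mm apart during the hold, against 39 mm expected for home, and the wrist picture showed the trigger flat along the grip.
- **Release:** the trigger's front face is back at 38.5 mm at y 0, the same as before the squeeze.
- **Reel box:** the before and after side views agree within about 1 mm, which is measurement noise.
- **Glue gun:** the arm never went near it, so I did not measure its trigger again afterwards.
- **Time and contact:** the clock was at about 7 s of the 38 s allowed. The last force reading was about 1 N, with nothing touching the arm.
- **Disagreement:** the top and wrist camera fits of the scanner's pose differed by about 2 mm and 1.3 degrees. The head's front edge came out wrong in the wrist fits because points on the box were included. Neither affected the squeeze.

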